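Slide the melting pot under the hotplate guard

ROBOT

A 6-joint arm with a two-finger parallel gripper is mounted at the origin on the work surface. World frame = base frame: x ahead of the robot, y to its left, z up, the work surface at z = 0. Lengths are in mm, angles in degrees, forces in N, time in s.
With the tool pointing down it reaches from about 350 to 850 mm from the base axis. Payload 8.1 kg.
Tool frame: the origin (TCP) lies midway between the tips of the shut fingers; the grasp point (between the pads) lies 19 mm behind it; z points along the fingers, y is the line along which they close (so a half turn about z gives the same grasp; the last joint's range is limited). The gripper opens to 85 mm and grips with 20 to 120 N. Pads are 22 mm wide; open, the fingers measure 114 mm over their backs; the gripper's body (76 mm by 85 mm) begins 54 mm behind the grasp point. The pads swing forward as they close: fully open they stand 13 mm farther back than shut.
Start: joints at [71.883, 7.471, 85.268, -0, 87.261, -4.893], TCP at [137.231, 584.1, 231.292] pointing down, gripper open.
Joint ranges: [-169.43, 169.43], [-51.17, 129.36], [1.28, 143.12], [-76.62, 256.62], [0, 156.53], [-152.29, 152.29]. Speed limits (degrees/s): [136.94, 136.94, 159.86, 180, 180, 180].

INTERFACE

Orientations are given as [roll, pitch, yaw] about the fixed x, y, z axes, in that order (R = Rz(yaw) Ry(pitch) Rx(roll)).
In Python, from bench import sensors, optics, r gives the robot as it stands.
- The arm moves only by the tool apply_moves, never from a script. Its argument "targets" is a list of rows, each a list of 7 numbers: the shift along the tool's x, y, z in mm, then the turn, a rotation vector about the tool's x, y, z in rad, then the closure, from 0 (fully open) to 1 (shut). In form: [[x, y, z, wx, wy, wz, claw], ...]. A call has 1 to 20 rows; each row shifts and turns the commanded pose from where the row before left it, along the tool's axes as they then stand; what a row does not reach is not made up. A row lasts 1/8 s, in which the tool goes at most 62.5 mm and 10.7 degrees, less where a joint would pass 70% of its speed; a pose out of reach is approached as far as the arm can. A call is refused whole if a number of a shift passes 62.5 or a number of a turn 0.188, either way. A call with a gripper value outside its range is refused whole. The fingers move at their own pace and stop on an object; "force" is the grip in N (left out, the last holds). Time passes only in rows, so rows that do not move let the fingers close. It gives the time, the measured TCP pose, the force, the opening and the grip force at its end, in the units of the state.
- sensors.sense(): the state, without advancing time (a new reading comes with each control period).
- optics.snapshot(name): name is "scene" or "top"; returns the picture (400x640x3 uint8, red, green, blue); there is no depth.
- optics.get_calibration(name): a dict with "camera_matrix" (3x3 intrinsics, pixels), "dist_coeffs" ([k1, k2, p1, p2, k3] as OpenCV has them; the pictures are not rectified), "pose" (4x4, takes a point from camera to world coordinates). Camera axes: x right, y down, z forward; pixel columns grow to the right and rows downward; lengths in mm; the calibration is good to about 2 mm. A picture is of the moment at which its call begins. get_calibration takes no time and is no camera call.
- r.hand_in(): hands the job in; it is judged then, once.
The state is a dict: "time": time; "joint_pos": joint angles; "qd": joint speeds; "joint_efforts": joint torques, N m; "tool_pos": TCP position; "tcp_rot": TCP orientation; "ft_force": force on the tool from outside, world axes, zero at the start; "wrist_torque": the same for the moment, N m; "finger_gap": finger opening in mm; "grip_force": force on a finger pad.
Only numpy, scipy, OpenCV 4.12 (cv2) and the standard library are available. Lean on these libraries where they do the work, as an engineer would, in place of code of your own. Each camera call takes 0.05 s, during which the arm holds its last target. There are 200 camera calls.

TASK

Swing the door of the hotplate's guard wide open by its handle, about square to the guard's front or farther, and leave it open. Then slide the melting pot sideways along the hotplate, without lifting or tipping it, until it stands centred in the marked ring under the guard with its handle pointing straight out through the open front. Leave everything else on the bench where it is, and let go.

Things in the scene. Friction and masses are not known exactly. Their poses are not given: they have to be found in the camera images.
- hotplate: long low hotplate, fixed, its flat dark steel top 30 mm above the bench. Origin on the bench under the ring beneath the guard; x points to its back (top from x = -120 to +120 mm), y to its left along the plate (top from y = -150 to +400 mm). Marked rings at y = 0 (under the guard) and y = +275 mm (open). The guard is open at its sides and back
- guard_roof (a point): middle of the front edge of the guard's framed glass roof (hotplate x = -150, y = -15, z = 200 mm). Roof in hotplate axes: x -150 to +116, y -126 to +96 mm, underside 200, top 218 mm above the bench. Carried by three posts: (x -142, y -120), (108, -120) and (108, 88). Under it the pot's handle can be held only with the tool leaning back towards the robot by 20 degrees or more
- guard_ring (a point): centre of the marked ring (pale line, 136 mm across) on the plate under the guard, on the plate's surface
- open_ring (a point): centre of the same kind of ring on the open left part of the plate; the pot starts roughly on it
- door (a joint): angle of the guard's door, rad: 0 closed (across the guard's front), grows as the free (left) edge swings out to the front and round to the right; stop at 2.1; the hinge is stiff enough that the door stays where it is left
- door_bar (a point): grip point on the door's handle, an upright round steel bar 12 mm thick, standing 43 mm out from the door's face near the free edge. Point 208 mm above the bench, bar's free top 240 mm, its foot on the door 148 mm. Axes turn with the door: x into its face, y from hinge to free edge. Door 10 mm thick, 182 mm wide, 39 to 224 mm above the bench
- door_hinge (a point): point on the door's upright hinge axis, at the right front corner of the guard, 208 mm above the bench; the bar is 165 mm from it along the door and 48 mm out
- pot: empty open steel melting pot, 120 mm across, 75 mm tall, about 0.75 kg, with one straight level handle. Origin at the centre of its underside; its handle points along its -x: a flat bar 18 mm wide, 12 mm high, centred 55 mm above the underside, its end 180 mm from the pot's centre
- pot_grip (a point): grip point on the pot's handle, 162 mm from the pot's centre and 55 mm above its underside
- ingot: brass ingot, 80 x 26 x 18 mm, lying on the bench along the front of the hotplate; origin at the centre of its underside
- spray_can: closed grey spray can, 66 mm across, 190 mm tall, standing on the bench; origin at its underside
- gas_bottle: yellow gas bottle, 74 mm across, 240 mm tall, standing on the bench; origin at its underside
- tin: open steel tin, 76 mm across, 100 mm tall, standing on the bench; origin at its underside
- wrench: steel wrench, 180 mm long, lying flat on the bench; origin at its underside
- hammer: hammer, 240 mm long, lying on the bench; origin at its underside
- jar: glass jar, 70 mm across, 110 mm tall, standing on the bench; origin at its underside
Mind the look-alikes: they are no part of the job. Several things have the shape of the pot; the one meant has the colours described above.

How it is judged:
By the outcome, as a careful person would: the job done as asked, in the order asked, and still so for the second after the job is handed in, with the robot touching nothing.
It also fails if it takes over 67 s, if anything falls off the work surface, if the arm or the gripper's body presses on something with over 40 N, if the wrist force passes 120 N, or if a joint passes its speed limit or range.

## Working session

There is one attempt and no reset: what is moved stays moved. The work goes in short steps, Python scripts to look and compute and a tool call to move; the robot and the scene stay as the last step left them, time stands still between calls to the robot, and variables do not carry over. Pictures are saved under pics/ and viewed, at most 10 in all, crops included, and the job is handed in when it is done.

Besides the shell and the picture viewer there is one more tool, called after ">>>" as name([rows], argument=value, ...), one row to a line, values as JSON. apply_moves: Moves the arm, as the interface text tells. Its arguments: {"type":"object","properties":{"targets":{"type":"array"},"force":{"type":"number"}},"required":["targets"]}

```bash
mkdir -p pics; ls; python3 - <<'E'
from bench import sensors, optics, r
import cv2, numpy as np
for n in ("scene","top"):
    im=optics.snapshot(n); cv2.imwrite(f"pics/{n}0.png",im[:,:,::-1])
    c=optics.get_calibration(n); print(n,np.round(c["camera_matrix"],1).tolist(),np.round(c["dist_coeffs"],4),np.round(c["pose"],3).tolist())
print(sensors.sense())
E
```

```text
pics
scene [[467.9, 0.0, 324.7], [0.0, 467.9, 197.5], [0.0, 0.0, 1.0]] [-0.1041  0.      0.      0.      0.    ] [[0.77, 0.45, -0.453, 1159.118], [0.638, -0.527, 0.561, -869.237], [0.013, -0.721, -0.693, 1170.146], [0.0, 0.0, 0.0, 1.0]]
top [[432.9, 0.0, 320.5], [0.0, 432.9, 200.9], [0.0, 0.0, 1.0]] [-0.0169  0.      0.      0.      0.    ] [[-0.025, -0.985, 0.169, 244.06], [-1.0, 0.027, 0.013, -35.329], [-0.017, -0.168, -0.986, 1623.7], [0.0, 0.0, 0.0, 1.0]]
{'time': 0.1, 'joint_pos': array([ 7.18830976e+01,  7.51303531e+00,  8.53249566e+01, -7.12777547e-04,
        8.72606277e+01, -4.89106298e+00]), 'qd': array([ 0.02534674, -0.13763044, -0.10809523,  0.0172769 , -0.07886743,
       -0.02739947]), 'joint_efforts': array([ 1.11216690e-03, -5.70947242e+01, -5.01944375e+01, -1.69861464e-04,
        7.95922737e-03, -3.16237958e-05]), 'tool_pos': array([137.0783162 , 583.61155766, 230.30745055]), 'tcp_rot': array([-1.79901679e+02, -7.69914048e-03,  1.66774189e+02]), 'ft_force': array([-0.5810001 , -0.11344166, -0.749341  ]), 'wrist_torque': array([ 0.03902075,  0.02396148, -0.05838505]), 'grip_force': 0.0, 'finger_gap': 85.42365844746467}
```

View pics/scene0.png

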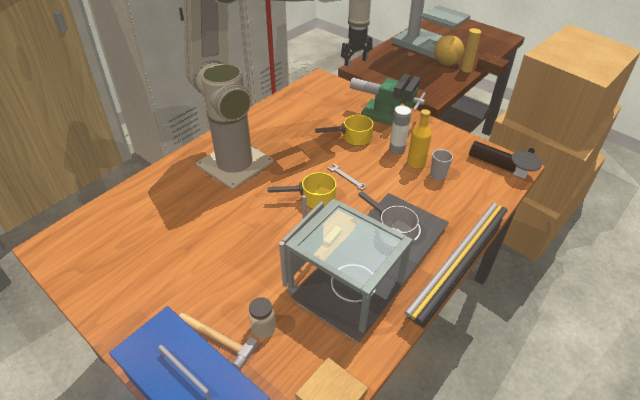

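View pics/top0.png

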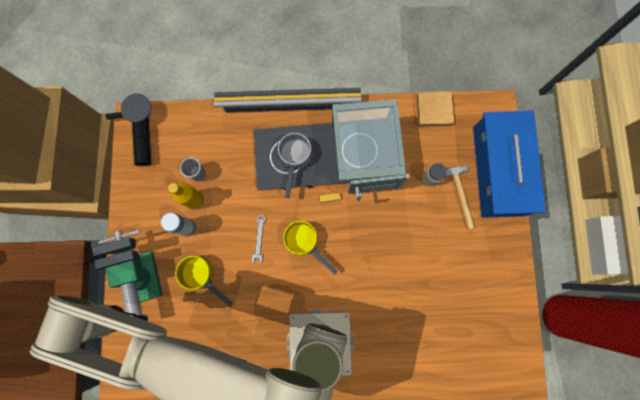

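Scene: the dark hotplate runs from (255,130) to (405,190) in top, the guard is at (370,140), and the ring under it at (359,150). Pot candidates in top are a steel pot at (293,150) on the open ring and yellow pots at (300,238) and (194,273). The steel one fits ("steel", on the open ring); the yellow ones are look-alikes. I'll confirm in a crop.

```bash
python3 - <<'E'
import cv2
t=cv2.imread("pics/top0.png"); s=cv2.imread("pics/scene0.png")
cv2.imwrite("pics/topc.png",cv2.resize(t[92:212,250:410],None,fx=5,fy=5,interpolation=cv2.INTER_CUBIC))
cv2.imwrite("pics/scc.png",cv2.resize(s[180:340,265:455],None,fx=3.7,fy=3.7,interpolation=cv2.INTER_CUBIC)[:600])
E
```

```text
(no output)
```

View pics/topc.png

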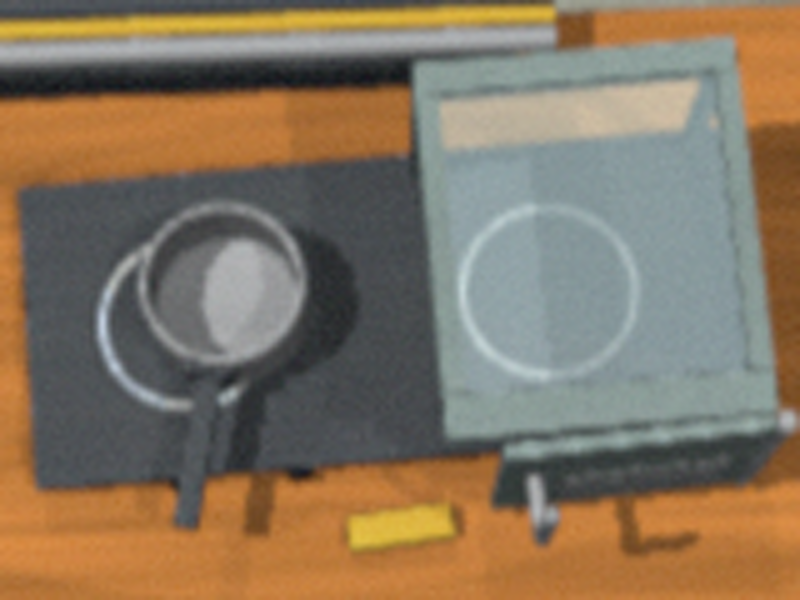

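View pics/scc.png

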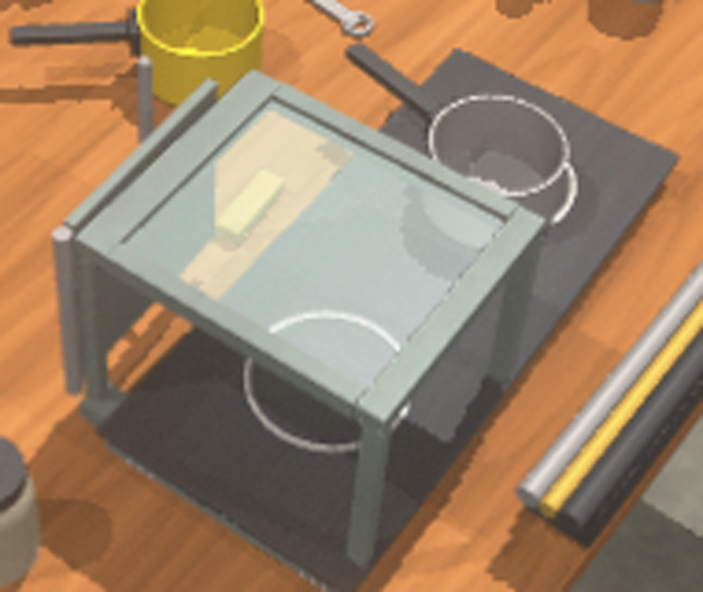

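Confirmed: the steel pot is at crop (222,285) in top, its handle ending at (187,525). The door is shut, bar top at (537,478); the ring under the guard is at (549,292) and the ingot at (403,527). Now I'll fit the poses from both views.

```bash
cat > h.py <<'E'
import numpy as np, cv2
from bench import optics
from scipy.optimize import least_squares
C={n:optics.get_calibration(n) for n in("top","scene")}
def proj(n,P):
    c=C[n]; T=np.linalg.inv(np.array(c["pose"])); 
    return cv2.projectPoints(np.array(P,float).reshape(-1,3),cv2.Rodrigues(T[:3,:3])[0],T[:3,3],np.array(c["camera_matrix"]),np.array(c["dist_coeffs"]))[0][:,0]
def tp(u,v): return np.array([(u+.5)/5-.5+250,(v+.5)/5-.5+92])
def sp(u,v): return np.array([(u+.5)/3.7-.5+265,(v+.5)/3.7-.5+180])
def fr(p,P):
    c,s=np.cos(p[2]),np.sin(p[2]); P=np.array(P,float).reshape(-1,3)
    return np.c_[p[0]+c*P[:,0]-s*P[:,1],p[1]+s*P[:,0]+c*P[:,1],P[:,2]]
a=np.linspace(0,2*np.pi,181)
def circ(x,y,z,R): return np.c_[x+R*np.cos(a),y+R*np.sin(a),0*a+z]
def ext(uv): return np.r_[uv.min(0),uv.max(0)]
E
cat > fit.py <<'E'
from h import *
pts=[("top",tp(20,190),(120,400,30)),("top",tp(38,488),(-120,400,30)),("scene",sp(678,158),(120,400,30)),("scene",sp(457,50),(-120,400,30)),
("top",tp(413,63),(116,96,218)),("top",tp(735,40),(116,-126,218)),("top",tp(445,440),(-150,96,205)),
("scene",sp(80,237),(-150,-126,218)),("scene",sp(250,70),(-150,96,218)),("scene",sp(545,217),(116,96,218)),("scene",sp(385,422),(116,-126,212))]
def f(p):
    e=[(proj(n,fr(p,P))[0]-uv) for n,uv,P in pts]
    e.append(ext(proj("top",fr(p,circ(0,0,30,68))))-np.r_[tp(459,205),tp(639,380)])
    e.append(ext(proj("scene",fr(p,circ(0,0,30,68))))[[0,3]]-np.r_[sp(245,313)[0],sp(408,450)[1]])
    return np.concatenate(e)
s=least_squares(f,[600,-100,0.05],loss="soft_l1",x_scale=[100,100,.1]); hp=s.x
print("hotplate",hp[:2],np.degrees(hp[2]),np.round(f(hp),1))
def g(p):
    return np.r_[ext(proj("top",fr(p,circ(0,0,105,60))))-np.r_[tp(138,200),tp(306,366)], ext(proj("scene",fr(p,circ(0,0,105,60))))-np.r_[sp(428,94),sp(570,197)],
     proj("top",fr(p,[-180,0,91]))[0]-tp(187,523),proj("scene",fr(p,[-180,0,91]))[0]-sp(358,46)]
s=least_squares(g,[600,150,0.],loss="soft_l1",x_scale=[100,100,.1]); pt=s.x
print("pot",pt[:2],np.degrees(pt[2]),np.round(g(pt),1), "grip",fr(pt,[-162,0,85]))
iT=fr(hp,[0,0,0])
c,sn=np.cos(hp[2]),np.sin(hp[2]); d=pt[:2]-hp[:2]; print("pot in hp",c*d[0]+sn*d[1],-sn*d[0]+c*d[1],np.degrees(pt[2]-hp[2]))
# bar top from both views, z=240
for n,uv in (("top",tp(537,478)),("scene",sp(145,60))):
    for z,nm in((240,'bar'),):
        b=least_squares(lambda q:proj(n,[q[0],q[1],z])[0]-uv,[500,-50]).x; d=b-hp[:2]; print(n,nm,b,"hp:",c*d[0]+sn*d[1],-sn*d[0]+c*d[1])
for n,uv in (("top",tp(788,418)),("scene",sp(64,230))):
    b=least_squares(lambda q:proj(n,[q[0],q[1],224])[0]-uv,[500,-50]).x; d=b-hp[:2]; print(n,"hinge",b,"hp:",c*d[0]+sn*d[1],-sn*d[0]+c*d[1])
b=least_squares(lambda q:proj("top",[q[0],q[1],18])[0]-tp(403,525),[500,-50]).x; d=b-hp[:2]; print("ingot",b,"hp:",c*d[0]+sn*d[1],-sn*d[0]+c*d[1])
E
python3 fit.py
```

```text
hotplate [ 709.68666464 -169.16366531] 3.377476500034422 [-0.3 -0.7 -0.3  0.5  0.8 -1.3 -0.3 -1.4  0.2 -0.1  0.3 -1.   0.8  0.9
 -1.7 -0.3  0.8 -1.2  0.8 -0.  -0.1  1.   0.4  0.2  0.2 -0.3 -0.1 -0.1]
pot [703.52795861  73.71756234] -10.20074752807942 [ 0.9  0.2  0.2 -1.2  0.6 -0.1  0.2 -0.3 -0.3  0.2 -0.9 -0.6] grip [[544.08864441 102.40737045  85.        ]]
pot in hp 8.161084155631295 242.8221923688053 -13.578224028113842
top bar [ 522.85676299 -137.65388157] hp: -184.64902431598108 42.461941085340975
scene bar [ 500.42372524 -150.09276061] hp: -207.77592085010147 31.366286474024907
top hinge [ 561.83354392 -306.1398966 ] hp: -155.6661204900075 -128.02770082153307
scene hinge [ 562.01024133 -307.91872295] hp: -155.59452768452564 -129.8138474133329
ingot [534.33418639 -51.81234091] hp: -168.13427207921575 127.47820017736261
```

```bash
cat >> fit.py <<'E'
print('--')
hg=np.array([-155.5,-129])
for th in (0,.05,.1,.15,-.05):
    e=lambda al,out,z: fr(hp,[hg[0]-np.sin(th)*al-np.cos(th)*out, hg[1]+np.cos(th)*al-np.sin(th)*out, z])
    T=lambda P:np.round(((proj("top",P)[0]-[250,92]+.5)*5-.5)).astype(int).tolist()
    S=lambda P:np.round(((proj("scene",P)[0]-[265,180]+.5)*3.7-.5)).astype(int).tolist()
    print(th,"bar top",T(e(165,48,240)),S(e(165,48,240)),"foot",T(e(165,48,148)),"doorface foot",T(e(165,5,148)),"free edge top",T(e(182,5,224)),S(e(182,0,224)),'bottom',T(e(182,5,39)))
E
python3 fit.py | sed '1,/--/d'
python3 - <<'E'
import cv2
t=cv2.imread("pics/top0.png")
cv2.imwrite("pics/barc.png",cv2.resize(t[165:215,340:415],None,fx=10,fy=10,interpolation=cv2.INTER_CUBIC))
E
```

```text
0 bar top [550, 505] [153, 59] foot [540, 530] doorface foot [534, 470] free edge top [516, 448] [215, 88] bottom [502, 501]
0.05 bar top [555, 517] [143, 56] foot [545, 542] doorface foot [536, 481] free edge top [518, 462] [206, 83] bottom [504, 513]
0.1 bar top [561, 529] [132, 54] foot [551, 553] doorface foot [538, 493] free edge top [521, 475] [196, 78] bottom [506, 525]
0.15 bar top [567, 541] [122, 53] foot [557, 564] doorface foot [541, 504] free edge top [524, 488] [186, 74] bottom [509, 537]
-0.05 bar top [545, 493] [163, 62] foot [536, 519] doorface foot [533, 458] free edge top [515, 435] [225, 93] bottom [501, 489]
```

View pics/barc.png

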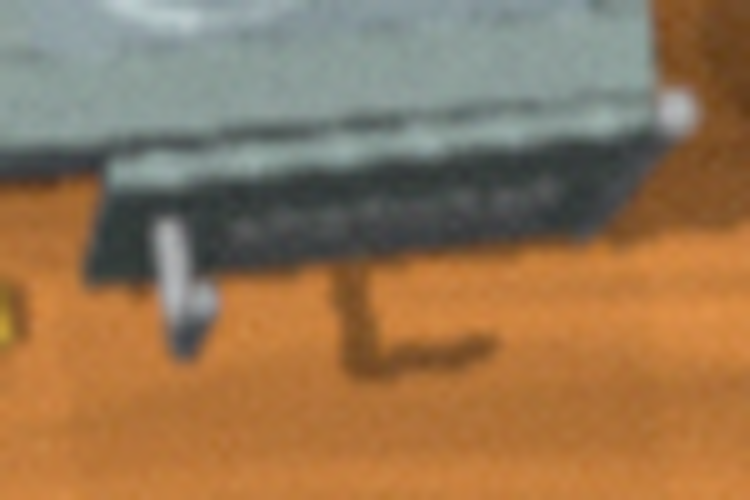

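```bash
cat > plan.py <<'E'
import numpy as np
from scipy.spatial.transform import Rotation as R
from bench import sensors
HP=np.array([709.7,-169.2,np.radians(3.38)]); HG=np.array([-155.5,-129])
def w(x,y):
    c,s=np.cos(HP[2]),np.sin(HP[2]); return np.array([HP[0]+c*x-s*y,HP[1]+s*x+c*y])
def bar(th): return w(HG[0]-np.sin(th)*165-np.cos(th)*48, HG[1]+np.cos(th)*165-np.sin(th)*48)
def cur():
    s=sensors.sense(); return np.array(s["tool_pos"]),R.from_euler("xyz",s["tcp_rot"],degrees=True)
def rows(path,p,r,claw):
    """path: list of (pos, Rotation) per row"""
    out=[]
    for q,o in path:
        d=np.round(r.inv().apply(q-p),1); v=np.round((r.inv()*o).as_rotvec(),3)
        out.append([*d.tolist(),*v.tolist(),claw]); p=p+r.apply(d); r=r*R.from_rotvec(v)
    print(str(out).replace("-0.0,","0,").replace("0.0,","0,") if False else out); return p,r
def line(p,r,q,o,n):
    rv=(r.inv()*o).as_rotvec()
    return [(p+(q-p)*k/n, r*R.from_rotvec(rv*k/n)) for k in range(1,n+1)]
def down(yaw,lean=0): # lean: tool z tips to +handle dir; for yaw=180+a use negative
    return R.from_euler("xyz",[180,0,yaw],degrees=True)*R.from_euler("y",lean,degrees=True)
E
python3 - <<'E'
from plan import *
from h import proj
from scipy.optimize import least_squares
for n,uv,z in(("gas",(178,187),240),("spray",(170,222),190),("jar",(434,172),110),("yp",(300,238),75)):
    print(n,least_squares(lambda q:proj("top",[q[0],q[1],z])[0]-uv,[500,0]).x)
for t in(0.04,.9,1.8): print(t,bar(t))
p,r=cur(); b=bar(.04); print(b,r.as_euler("xyz",degrees=True))
m=np.array([300,259,320.]); 
o=down(5.7); rv=(r.inv()*o).as_rotvec(); print(rv)
pts=line(p,r,np.r_[b,310.],o,18)
pts=[(np.r_[q[:2],min(310,230+25*(k+1))],oo) for k,(q,oo) in enumerate(pts)]
rows(pts,p,r,0)
E
```

```text
gas [540.26710523 449.32144101]
spray [431.6468399  490.26347288]
jar [ 596.71612146 -424.5494353 ]
yp [376.45823166  61.1726891 ]
0.04 [ 498.00402573 -147.69521621]
0.9 [ 399.43632805 -251.67000633]
1.8 [ 417.52365975 -400.06073018]
[ 498.00402573 -147.69521621] [-1.79901679e+02 -7.69914048e-03  1.66774189e+02]
[-5.90927138e-04  2.38063106e-03  2.81127410e+00]
[[-28.8, -35.0, -24.6, -0.0, 0.0, 0.156, 0], [-33.9, -30.1, -25.0, -0.0, 0.0, 0.156, 0], [-38.2, -24.5, -24.9, -0.0, 0.0, 0.157, 0], [-41.5, -18.2, -5.0, -0.0, 0.001, 0.156, 0], [-43.8, -11.4, 0.0, -0.0, -0.0, 0.156, 0], [-45.1, -4.6, 0.1, -0.0, -0.0, 0.156, 0], [-45.2, 2.5, -0.0, -0.0, -0.0, 0.156, 0], [-44.3, 9.5, -0.0, -0.0, 0.0, 0.156, 0], [-42.3, 16.3, -0.0, -0.0, 0.0, 0.157, 0], [-39.2, 22.7, 0.0, -0.0, 0.001, 0.156, 0], [-35.2, 28.5, -0.0, -0.0, -0.0, 0.156, 0], [-30.4, 33.6, -0.0, -0.0, -0.0, 0.156, 0], [-24.7, 38.0, -0.1, -0.0, 0.0, 0.156, 0], [-18.6, 41.3, 0.0, -0.001, 0.0, 0.157, 0], [-11.9, 43.7, 0.0, 0.001, 0.0, 0.156, 0], [-4.9, 45.1, 0.0, -0.0, 0.001, 0.156, 0], [2.1, 45.2, -0.0, -0.001, -0.0, 0.156, 0], [9.1, 44.4, 0.0, 0.0, -0.0, 0.156, 0]]
```

>>> apply_moves([
  [-28.8, -35, -24.6, 0, 0, 0.156, 0],
  [-33.9, -30.1, -25, 0, 0, 0.156, 0],
  [-38.2, -24.5, -24.9, 0, 0, 0.157, 0],
  [-41.5, -18.2, -5, 0, 0.001, 0.156, 0],
  [-43.8, -11.4, 0, 0, 0, 0.156, 0],
  [-45.1, -4.6, 0, 0, 0, 0.156, 0],
  [-45.2, 2.5, 0, 0, 0, 0.156, 0],
  [-44.3, 9.5, 0, 0, 0, 0.156, 0],
  [-42.3, 16.3, 0, 0, 0, 0.157, 0],
  [-39.2, 22.7, 0, 0, 0.001, 0.156, 0],
  [-35.2, 28.5, 0, 0, 0, 0.156, 0],
  [-30.4, 33.6, 0, 0, 0, 0.156, 0],
  [-24.7, 38, 0, 0, 0, 0.156, 0],
  [-18.6, 41.3, 0, 0, 0, 0.157, 0],
  [-11.9, 43.7, 0, 0, 0, 0.156, 0],
  [-4.9, 45.1, 0, 0, 0, 0.156, 0],
  [2.1, 45.2, 0, 0, 0, 0.156, 0],
  [9.1, 44.4, 0, 0, 0, 0.156, 0],
  [0, 0, 0, 0, 0, 0, 0],
  [0, 0, 0, 0, 0, 0, 0],
], force=60)

```text
time: 2.6
tool_pos: [497.8, -147.0, 309.4]
tcp_rot: [-179.8, 0.1, 5.8]
ft_force: [0.4, -0.1, 0.6]
finger_gap: 85.3
grip_force: 0.0
```

```bash
python3 - <<'E'
from plan import *
from bench import optics
import cv2
s=sensors.sense(); print(s["time"],s["tool_pos"],s["tcp_rot"],s["joint_pos"])
p,r=cur()
rows(line(p,r,np.r_[bar(.04),189.],down(5.7),4),p,r,0)
im=optics.snapshot("scene")[:,:,::-1]; im2=optics.snapshot("top")[:,:,::-1]
a=cv2.resize(im[130:330,220:420],(400,400),interpolation=2); b=cv2.resize(im2[120:220,310:410],(400,400),interpolation=2)
import numpy as np
cv2.imwrite("pics/above.png",np.hstack([a,b]))
E
```

```text
2.6 [ 497.763406   -147.02126658  309.37116164] [-1.79846773e+02  8.38997069e-02  5.76775301e+00] [-22.1843271   -6.12030881  90.89317265   0.09644875  95.37306305
  62.05694127]
[[0.1, 0.3, 30.1, -0.001, 0.0, 0.0, 0], [0.1, 0.2, 30.1, -0.0, 0.001, 0.001, 0], [0.0, 0.2, 30.1, -0.001, 0.0, -0.0, 0], [0.1, 0.2, 30.1, -0.001, 0.0, 0.0, 0]]
```

View pics/above.png

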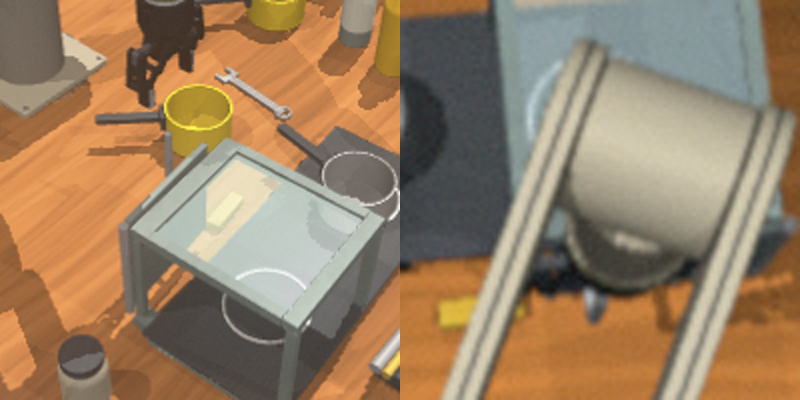

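The picture shows the open gripper at about scene (295,175), above and behind the bar at (304,200). I'll check the projected TCP and bar against it before descending.

```bash
python3 - <<'E'
from plan import *; from h import proj
p,r=cur(); b=bar(.04)
f=lambda n,P:np.round(proj(n,P)[0],1)
for n,o,k in(("scene",(220,130),2),("top",(310,120),4)):
  g=lambda P:np.round((f(n,P)-o)*k)+(0 if k==2 else np.array([400,0]))
  print(n,"tcp",g(p),"fingers",g(p+r.apply([0,50,-13])),g(p+r.apply([0,-50,-13])),"bartop",g([*b,240]),"barfoot",g([*b,148]))
E
```

```text
scene tcp [167.  93.] fingers [145. 106.] [188.  67.] bartop [167. 130.] barfoot [169. 174.]
top tcp [607. 282.] fingers [673. 270.] [543. 287.] bartop [602. 298.] barfoot [594. 318.]
```

>>> apply_moves([
  [0.1, 0.3, 30.1, 0, 0, 0, 0],
  [0.1, 0.2, 30.1, 0, 0, 0, 0],
  [0, 0.2, 30.1, 0, 0, 0, 0],
  [0.1, 0.2, 30.1, -0.001, 0, 0, 0],
  [0, 0, 0, 0, 0, 0, 0.5],
  [0, 0, 0, 0, 0, 0, 1],
  [0, 0, 0, 0, 0, 0, 1],
  [0, 0, 0, 0, 0, 0, 1],
  [0, 0, 0, 0, 0, 0, 1],
  [0, 0, 0, 0, 0, 0, 1],
], force=60)

```text
time: 3.95
tool_pos: [499.1, -148.0, 191.0]
tcp_rot: [-180.0, -0.1, 5.7]
ft_force: [-0.9, 2.9, 5.4]
finger_gap: 10.4
grip_force: 58.4
```

```bash
python3 - <<'E'
from plan import *
p,r=cur(); c=w(*HG); d=p[:2]-c; print(np.hypot(*d))
N=38; pts=[]
for k in range(1,N+1):
    t=1.82*k/N; R2=R.from_rotvec([0,0,t]); q=R2.apply([*d,0]); pts.append((np.r_[c+q[:2],p[2]],R2*r))
rows(pts[:3],p,r,1); print(pts[-1][0])
E
```

```text
171.15755155171018
[[-7.8, 2.4, -0.0, 0.0, -0.0, -0.048, 1], [-7.9, 2.5, -0.0, 0.0, -0.0, -0.048, 1], [-7.8, 2.4, -0.0, 0.0, -0.0, -0.048, 1]]
[ 423.34995813 -407.3931141   190.96308451]
```

>>> apply_moves([
  [-7.8, 2.4, 0, 0, 0, -0.048, 1],
  [-7.9, 2.5, 0, 0, 0, -0.048, 1],
  [-7.8, 2.4, 0, 0, 0, -0.048, 1],
  [-7.9, 2.5, 0, 0, 0, -0.048, 1],
  [-7.8, 2.4, 0, 0, 0, -0.048, 1],
  [-7.9, 2.5, 0, 0, 0, -0.048, 1],
  [-7.8, 2.4, 0, 0, 0, -0.048, 1],
  [-7.9, 2.5, 0, 0, 0, -0.048, 1],
])

```text
time: 4.95
tool_pos: [443.4, -182.8, 190.9]
tcp_rot: [-179.9, -0.1, 27.8]
ft_force: [-4.0, 5.8, 9.5]
finger_gap: 10.7
grip_force: 59.2
```

>>> apply_moves([
  [-7.8, 2.4, 0, 0, 0, -0.048, 1],
  [-7.9, 2.5, 0, 0, 0, -0.048, 1],
  [-7.8, 2.4, 0, 0, 0, -0.048, 1],
  [-7.9, 2.5, 0, 0, 0, -0.048, 1],
  [-7.8, 2.4, 0, 0, 0, -0.048, 1],
  [-7.9, 2.5, 0, 0, 0, -0.048, 1],
  [-7.8, 2.4, 0, 0, 0, -0.048, 1],
  [-7.9, 2.5, 0, 0, 0, -0.048, 1],
  [-7.8, 2.4, 0, 0, 0, -0.048, 1],
  [-7.9, 2.5, 0, 0, 0, -0.048, 1],
  [-7.8, 2.4, 0, 0, 0, -0.048, 1],
  [-7.9, 2.5, 0, 0, 0, -0.048, 1],
  [-7.8, 2.4, 0, 0, 0, -0.048, 1],
  [-7.9, 2.5, 0, 0, 0, -0.048, 1],
])

```text
time: 6.7
tool_pos: [390.5, -284.4, 190.9]
tcp_rot: [-179.8, 0.1, 66.3]
ft_force: [-13.2, 2.0, 12.4]
finger_gap: 10.6
grip_force: 59.7
```

>>> apply_moves([
  [-7.8, 2.4, 0, 0, 0, -0.048, 1],
  [-7.9, 2.5, 0, 0, 0, -0.048, 1],
  [-7.8, 2.4, 0, 0, 0, -0.048, 1],
  [-7.9, 2.5, 0, 0, 0, -0.048, 1],
  [-7.8, 2.4, 0, 0, 0, -0.048, 1],
  [-7.9, 2.5, 0, 0, 0, -0.048, 1],
  [-7.8, 2.4, 0, 0, 0, -0.048, 1],
  [-7.9, 2.5, 0, 0, 0, -0.048, 1],
  [-7.8, 2.4, 0, 0, 0, -0.048, 1],
  [-7.9, 2.5, 0, 0, 0, -0.048, 1],
  [-7.8, 2.4, 0, 0, 0, -0.048, 1],
  [-7.9, 2.5, 0, 0, 0, -0.048, 1],
  [-7.8, 2.4, 0, 0, 0, -0.048, 1],
  [-7.9, 2.5, 0, 0, 0, -0.048, 1],
  [-7.8, 2.4, 0, 0, 0, -0.048, 1],
  [-7.9, 2.5, 0, 0, 0, -0.048, 1],
  [0, 0, 0, 0, 0, 0, 1],
  [0, 0, 0, 0, 0, 0, 1],
])

```text
time: 8.95
tool_pos: [422.7, -410.5, 191.0]
tcp_rot: [-179.9, 0.1, 110.2]
ft_force: [-6.6, -5.2, 6.0]
finger_gap: 10.4
grip_force: 59.0
```

```bash
cat >> plan.py <<'E'
def gtcp(pos,handle_yaw,lean,back=0):
    o=down(180+handle_yaw,-lean); z=o.apply([0,0,1]); return np.array(pos)+z*(19-back),o
E
python3 - <<'E'
from plan import *
p,r=cur(); p2=p+[0,0,120]
q,o=gtcp([544.1,102.4,85],-10.2,27,180); print(q,o.apply([0,0,1]),o.apply([0,1,0]))
rows(line(p2,r,q,o,16),p2,r,0)
E
```

```text
[472.1627116  115.34356115 228.45205039] [ 0.44681546 -0.08039479 -0.89100652] [1.77084740e-01 9.84195608e-01 1.17961196e-16]
[[29.8, 14.2, 5.1, -0.016, -0.027, -0.064, 0], [29.0, 16.1, 4.5, -0.015, -0.026, -0.064, 0], [27.9, 17.8, 4.0, -0.016, -0.027, -0.063, 0], [27.0, 19.5, 3.5, -0.015, -0.027, -0.064, 0], [25.7, 21.1, 3.2, -0.016, -0.026, -0.064, 0], [24.3, 22.6, 2.9, -0.015, -0.027, -0.064, 0], [23.0, 24.2, 2.6, -0.016, -0.026, -0.063, 0], [21.5, 25.5, 2.4, -0.015, -0.027, -0.064, 0], [19.8, 26.8, 2.2, -0.016, -0.027, -0.064, 0], [18.2, 27.9, 2.1, -0.015, -0.026, -0.064, 0], [16.3, 29.1, 2.2, -0.016, -0.027, -0.063, 0], [14.6, 29.9, 2.2, -0.015, -0.027, -0.064, 0], [12.7, 30.9, 2.2, -0.016, -0.026, -0.064, 0], [10.8, 31.5, 2.5, -0.015, -0.027, -0.064, 0], [8.8, 32.1, 2.7, -0.016, -0.027, -0.063, 0], [6.8, 32.6, 3.0, -0.015, -0.026, -0.064, 0]]
```

>>> apply_moves([
  [0, 0, 0, 0, 0, 0, 0.7],
  [0, 0, 0, 0, 0, 0, 0.5],
  [0, 0, 0, 0, 0, 0, 0.2],
  [0, 0, 0, 0, 0, 0, 0],
  [0, 0, 0, 0, 0, 0, 0],
  [0, 0, -20, 0, 0, 0, 0],
  [0, 0, -30, 0, 0, 0, 0],
  [0, 0, -35, 0, 0, 0, 0],
  [0, 0, -35, 0, 0, 0, 0],
])

```text
time: 10.07
tool_pos: [423.6, -408.5, 312.3]
tcp_rot: [180.0, 0.0, 110.2]
ft_force: [0.4, -1.1, 0.4]
finger_gap: 85.5
grip_force: 0.0
```

>>> apply_moves([
  [29.8, 14.2, 5.1, -0.016, -0.027, -0.064, 0],
  [29, 16.1, 4.5, -0.015, -0.026, -0.064, 0],
  [27.9, 17.8, 4, -0.016, -0.027, -0.063, 0],
  [27, 19.5, 3.5, -0.015, -0.027, -0.064, 0],
  [25.7, 21.1, 3.2, -0.016, -0.026, -0.064, 0],
  [24.3, 22.6, 2.9, -0.015, -0.027, -0.064, 0],
  [23, 24.2, 2.6, -0.016, -0.026, -0.063, 0],
  [21.5, 25.5, 2.4, -0.015, -0.027, -0.064, 0],
  [19.8, 26.8, 2.2, -0.016, -0.027, -0.064, 0],
  [18.2, 27.9, 2.1, -0.015, -0.026, -0.064, 0],
  [16.3, 29.1, 2.2, -0.016, -0.027, -0.063, 0],
  [14.6, 29.9, 2.2, -0.015, -0.027, -0.064, 0],
  [12.7, 30.9, 2.2, -0.016, -0.026, -0.064, 0],
  [10.8, 31.5, 2.5, -0.015, -0.027, -0.064, 0],
  [8.8, 32.1, 2.7, -0.016, -0.027, -0.063, 0],
  [6.8, 32.6, 3, -0.015, -0.026, -0.064, 0],
  [0, 0, 0, 0, 0, 0, 0],
  [0, 0, 0, 0, 0, 0, 0],
])

```text
time: 12.32
tool_pos: [472.7, 117.6, 230.1]
tcp_rot: [179.7, 27.0, 169.7]
ft_force: [0.8, -0.6, -0.6]
finger_gap: 85.7
grip_force: 0.0
```

```bash
python3 - <<'E'
from plan import *
from bench import optics
import cv2
s=sensors.sense(); print(s["tool_pos"],s["tcp_rot"],s["joint_pos"])
p,r=cur(); q,o=gtcp([544.1,102.4,85],-10.2,27,0)
rows(line(p,r,q,o,7),p,r,0)
a=optics.snapshot("scene")[:,:,::-1]; b=optics.snapshot("top")[:,:,::-1]
cv2.imwrite("pics/open_s.png",a); cv2.imwrite("pics/open_t.png",b)
cv2.imwrite("pics/open.png",np.vstack([cv2.resize(a[120:300,220:460],(720,300) and (400,300),interpolation=2),cv2.resize(b[90:240,250:450],(400,300),interpolation=2)]))
E
```

```text
[472.72663208 117.60932725 230.1132542 ] [179.73221688  27.03309621 169.70835586] [ 16.58769922 -35.68166692 125.81169814 -12.74840281  65.82470596
 -60.43023644]
[[0.1, -0.4, 25.9, 0.001, 0.0, -0.0, 0], [0.2, -0.4, 25.9, 0.0, 0.0, -0.0, 0], [0.1, -0.5, 25.9, 0.001, 0.0, -0.001, 0], [0.2, -0.3, 26.0, 0.0, 0.0, 0.0, 0], [0.1, -0.4, 25.9, 0.001, 0.0, -0.0, 0], [0.2, -0.4, 25.9, 0.0, 0.0, -0.0, 0], [0.1, -0.3, 25.9, 0.001, 0.001, -0.0, 0]]
```

View pics/open.png

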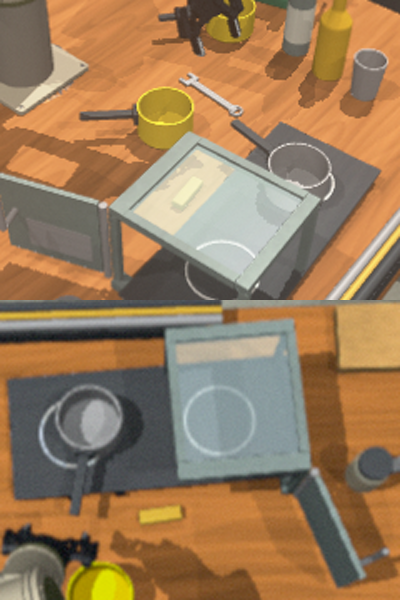

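The view shows the door open past square (top crop (340,540)) and the pot undisturbed, with the gripper behind its handle. I'll go down and grip.

>>> apply_moves([
  [0.1, -0.4, 25.9, 0, 0, 0, 0],
  [0.2, -0.4, 25.9, 0, 0, 0, 0],
  [0.1, -0.5, 25.9, 0, 0, 0, 0],
  [0.2, -0.3, 26, 0, 0, 0, 0],
  [0.1, -0.4, 25.9, 0, 0, 0, 0],
  [0.2, -0.4, 25.9, 0, 0, 0, 0],
  [0.1, -0.3, 25.9, 0, 0, 0, 0],
  [0, 0, 0, 0, 0, 0, 0.3],
  [0, 0, 0, 0, 0, 0, 0.5],
  [0, 0, 0, 0, 0, 0, 0.6],
  [0, 0, 0, 0, 0, 0, 0.7],
  [0, 0, 0, 0, 0, 0, 0.8],
  [0, 0, 0, 0, 0, 0, 1],
  [0, 0, 0, 0, 0, 0, 1],
  [0, 0, 0, 0, 0, 0, 1],
], force=30)

```text
time: 14.3
tool_pos: [552.4, 101.5, 67.2]
tcp_rot: [179.8, 27.0, 169.7]
ft_force: [-6.8, -0.1, 6.7]
finger_gap: 17.2
grip_force: 30.6
```

```bash
cat > slide.py <<'E'
from plan import *
import sys
# pot centre/yaw inferred from tool pose with grip constant g (tool->pot)
p0=np.array([552.4,101.5]); a0=np.radians(-10.2); c0=np.array([703.5,73.7])
E
python3 - <<'E'
from plan import *
p,r=cur(); c0=np.array([703.5,73.7]); c1=np.array([709.7,-169.2]); tot=np.radians(13.58); N=38
pts=[]
for k in range(1,N+1):
    f=k/N; s=f*f*(3-2*f); t=tot*min(1,s*1.6); Q=R.from_rotvec([0,0,t]); c=c0+(c1-c0)*s
    pts.append((np.r_[c+Q.apply([*(p[:2]-c0),0])[:2],p[2]],Q*r))
print(pts[-1][0],pts[19][0]); q=rows(pts[:20],p,r,1); rows(pts[20:],*q,1)
E
```

```text
[ 556.25557991 -177.63215135   67.22098208] [553.20730551 -60.77899537  67.22098208]
[[-0.1, -0.6, 0.0, -0.0, 0.0, -0.001, 1], [-0.3, -1.8, 0.2, -0.001, 0.0, -0.002, 1], [-0.4, -2.8, 0.2, -0.002, 0.0, -0.003, 1], [-0.5, -4.0, 0.2, -0.002, 0.0, -0.004, 1], [-0.7, -4.9, 0.4, -0.003, 0.0, -0.006, 1], [-0.8, -5.8, 0.3, -0.004, 0.0, -0.007, 1], [-0.9, -6.6, 0.5, -0.003, 0.0, -0.007, 1], [-0.9, -7.5, 0.4, -0.005, 0.0, -0.009, 1], [-0.9, -8.1, 0.4, -0.004, 0.0, -0.009, 1], [-1.0, -8.9, 0.5, -0.005, 0.0, -0.01, 1], [-1.0, -9.4, 0.5, -0.006, 0.0, -0.011, 1], [-0.9, -10.0, 0.4, -0.006, 0.0, -0.011, 1], [-0.9, -10.4, 0.4, -0.006, 0.0, -0.012, 1], [-0.7, -10.9, 0.3, -0.006, 0.0, -0.012, 1], [-0.8, -11.2, 0.4, -0.006, 0.0, -0.012, 1], [-0.6, -11.4, 0.2, -0.007, 0.001, -0.013, 1], [-0.5, -11.7, 0.2, -0.007, -0.0, -0.013, 1], [-0.4, -11.8, 0.2, -0.006, -0.0, -0.014, 1], [-0.3, -11.9, 0.1, -0.007, -0.0, -0.013, 1], [-0.1, -11.8, -0.0, -0.007, -0.0, -0.013, 1]]
[[0.0, -11.9, -0.1, -0.007, -0.0, -0.014, 1], [0.1, -11.6, -0.1, -0.006, -0.0, -0.013, 1], [0.3, -9.7, -0.2, -0.002, -0.0, -0.002, 1], [0.2, -9.1, -0.1, 0.0, -0.0, -0.0, 1], [0.3, -8.8, -0.2, 0.0, -0.0, -0.0, 1], [0.2, -8.4, -0.2, 0.0, -0.0, -0.0, 1], [0.3, -8.1, -0.1, 0.0, -0.0, -0.0, 1], [0.2, -7.7, -0.2, 0.0, -0.0, -0.0, 1], [0.2, -7.2, -0.1, 0.0, -0.0, -0.0, 1], [0.2, -6.6, -0.1, 0.0, -0.0, -0.0, 1], [0.1, -6.1, -0.2, 0.0, -0.0, -0.0, 1], [0.2, -5.4, -0.1, 0.0, -0.0, -0.0, 1], [0.1, -4.8, -0.1, 0.0, -0.0, -0.0, 1], [0.2, -4.0, -0.0, 0.0, -0.0, -0.0, 1], [0.0, -3.2, -0.1, 0.0, -0.0, -0.0, 1], [0.1, -2.3, -0.0, 0.0, -0.0, -0.0, 1], [0.1, -1.5, -0.1, 0.0, -0.0, -0.0, 1], [-0.0, -0.5, 0.0, 0.0, -0.0, -0.0, 1]]
```

>>> apply_moves([
  [-0.1, -0.6, 0, 0, 0, -0.001, 1],
  [-0.3, -1.8, 0.2, -0.001, 0, -0.002, 1],
  [-0.4, -2.8, 0.2, -0.002, 0, -0.003, 1],
  [-0.5, -4, 0.2, -0.002, 0, -0.004, 1],
  [-0.7, -4.9, 0.4, -0.003, 0, -0.006, 1],
  [-0.8, -5.8, 0.3, -0.004, 0, -0.007, 1],
  [-0.9, -6.6, 0.5, -0.003, 0, -0.007, 1],
  [-0.9, -7.5, 0.4, -0.005, 0, -0.009, 1],
  [-0.9, -8.1, 0.4, -0.004, 0, -0.009, 1],
  [-1, -8.9, 0.5, -0.005, 0, -0.01, 1],
  [-1, -9.4, 0.5, -0.006, 0, -0.011, 1],
  [-0.9, -10, 0.4, -0.006, 0, -0.011, 1],
  [-0.9, -10.4, 0.4, -0.006, 0, -0.012, 1],
  [-0.7, -10.9, 0.3, -0.006, 0, -0.012, 1],
  [-0.8, -11.2, 0.4, -0.006, 0, -0.012, 1],
  [-0.6, -11.4, 0.2, -0.007, 0.001, -0.013, 1],
  [-0.5, -11.7, 0.2, -0.007, 0, -0.013, 1],
  [-0.4, -11.8, 0.2, -0.006, 0, -0.014, 1],
  [-0.3, -11.9, 0.1, -0.007, 0, -0.013, 1],
  [-0.1, -11.8, 0, -0.007, 0, -0.013, 1],
], force=60)

```text
time: 16.8
tool_pos: [553.6, -60.2, 67.3]
tcp_rot: [179.7, 27.0, -178.4]
ft_force: [0.1, 5.0, 2.3]
finger_gap: 16.7
grip_force: 60.3
```

>>> apply_moves([
  [0, -11.9, -0.1, -0.007, 0, -0.014, 1],
  [0.1, -11.6, -0.1, -0.006, 0, -0.013, 1],
  [0.3, -9.7, -0.2, -0.002, 0, -0.002, 1],
  [0.2, -9.1, -0.1, 0, 0, 0, 1],
  [0.3, -8.8, -0.2, 0, 0, 0, 1],
  [0.2, -8.4, -0.2, 0, 0, 0, 1],
  [0.3, -8.1, -0.1, 0, 0, 0, 1],
  [0.2, -7.7, -0.2, 0, 0, 0, 1],
  [0.2, -7.2, -0.1, 0, 0, 0, 1],
  [0.2, -6.6, -0.1, 0, 0, 0, 1],
  [0.1, -6.1, -0.2, 0, 0, 0, 1],
  [0.2, -5.4, -0.1, 0, 0, 0, 1],
  [0.1, -4.8, -0.1, 0, 0, 0, 1],
  [0.2, -4, 0, 0, 0, 0, 1],
  [0, -3.2, -0.1, 0, 0, 0, 1],
  [0.1, -2.3, 0, 0, 0, 0, 1],
  [0.1, -1.5, -0.1, 0, 0, 0, 1],
  [0, -0.5, 0, 0, 0, 0, 1],
  [0, 0, 0, 0, 0, 0, 1],
  [0, 0, 0, 0, 0, 0, 1],
])

```text
time: 19.3
tool_pos: [556.5, -176.6, 67.1]
tcp_rot: [179.7, 27.0, -176.6]
ft_force: [0.5, 6.8, 4.0]
finger_gap: 16.5
grip_force: 60.4
```

```bash
python3 - <<'E'
from bench import optics
import cv2, numpy as np
b=optics.snapshot("top")[:,:,::-1]; a=optics.snapshot("scene")[:,:,::-1]
cv2.imwrite("pics/s1_t.png",b); cv2.imwrite("pics/s1_s.png",a)
A=cv2.resize(a[180:300,290:410],(400,400),interpolation=2); B=cv2.resize(b[100:200,310:410],(400,400),interpolation=2)
cv2.imwrite("pics/s1.png",np.hstack([A,B]))
E
```

```text
(no output)
```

View pics/s1.png

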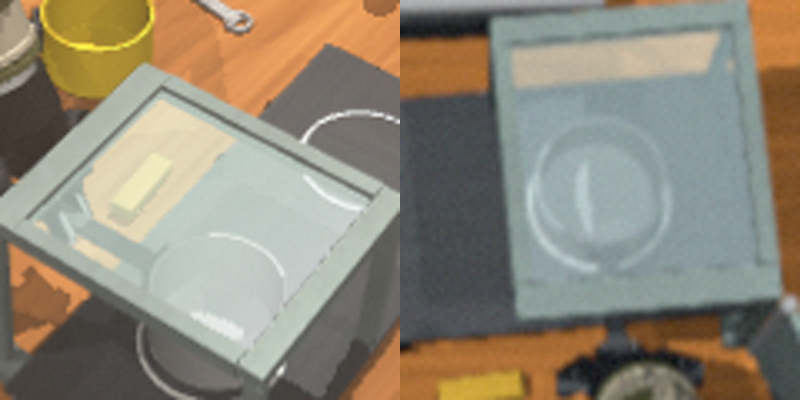

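The crop shows the pot under the guard: rim about 537–671 × 115–248 at right, ring left edge 527 and bottom 271. Next: refine ring and rim positions numerically in both views.

```bash
cat > meas.py <<'E'
from h import *
import sys
from scipy.optimize import minimize
def score(img,n,c,z,Rr,dr):
    def m(Rk):
        uv=proj(n,circ(c[0],c[1],z,Rk)).astype(np.float32)
        return cv2.remap(img,uv[:,0].reshape(1,-1),uv[:,1].reshape(1,-1),cv2.INTER_LINEAR)[0]
    return (m(Rr)-.5*m(Rr-dr)-.5*m(Rr+dr)).clip(-25,25).mean()
def loc(imgs,c0,z,Rr,dr=7,span=12):
    for nm in imgs+[None]:
        ii=[nm] if nm else imgs
        best=max((sum(score(i,n,(c0[0]+x,c0[1]+y),z,Rr,dr) for n,i in ii),x+c0[0],y+c0[1]) for x in np.arange(-span,span+1,1.) for y in np.arange(-span,span+1,1.))
        print(z,nm[0] if nm else "both",np.round(best,1))
L=lambda f:cv2.imread(f,0).astype(np.float32)
if __name__=="__main__":
    h0=(709.7,-169.2)
    print("ring, initial"); loc([("top",L("pics/top0.png")),("scene",L("pics/scene0.png"))],h0,30,67)
    print("pot, initial"); loc([("top",L("pics/top0.png")),("scene",L("pics/scene0.png"))],(703.5,73.7),105,59)
    print("pot, now"); loc([("top",L("pics/s1_t.png")),("scene",L("pics/s1_s.png"))],h0,105,59)
E
python3 meas.py
```

```text
ring, initial
30 top [  20.3  710.7 -167.2]
30 scene [  18.6  709.7 -170.2]
30 both [  36.3  710.7 -168.2]
pot, initial
105 top [ 24.5 702.5  75.7]
105 scene [ 21.7 701.5  71.7]
105 both [ 39.6 702.5  73.7]
pot, now
105 top [   6.3  708.7 -164.2]
105 scene [   7.6  709.7 -167.2]
105 both [  12.3  708.7 -166.2]
```

>>> apply_moves([
  [-0.5, -1, 0.2, 0, 0, 0, 1],
  [-0.5, -1, 0.2, 0, 0, 0, 1],
  [-0.3, -0.8, 0.2, 0, 0, 0, 1],
  [0, 0, 0, 0, 0, 0, 1],
  [0, 0, 0, 0, 0, 0, 1],
])

```text
time: 20.02
tool_pos: [557.8, -179.1, 66.9]
tcp_rot: [179.6, 27.0, -176.6]
ft_force: [-3.2, 7.0, 5.8]
finger_gap: 16.8
grip_force: 60.8
```

```bash
python3 - <<'E'
from meas import *
for n,f in(("top","s2_t"),("scene","s2_s")): cv2.imwrite(f"pics/{f}.png",optics.snapshot(n)[:,:,::-1])
loc([("top",L("pics/s2_t.png")),("scene",L("pics/s2_s.png"))],(709.7,-169.2),105,59)
E
```

```text
105 top [   6.   709.7 -166.2]
105 scene [   4.9  711.7 -169.2]
105 both [  10.1  710.7 -167.2]
```

>>> apply_moves([
  [0, 0, 0, 0, 0, 0, 0.75],
  [0, 0, 0, 0, 0, 0, 0.6],
  [0, 0, 0, 0, 0, 0, 0.4],
  [0, 0, 0, 0, 0, 0, 0.2],
  [0, 0, 0, 0, 0, 0, 0.2],
  [0, 0, -15, 0, 0, 0, 0.2],
  [0, 0, -25, 0, 0, 0, 0.2],
  [0, 0, -30, 0, 0, 0, 0.2],
  [0, 0, -30, 0, 0, 0, 0.2],
  [0, 0, -30, 0, 0, 0, 0.2],
  [0, 0, -30, 0, 0, 0, 0.2],
  [0, 0, -20, 0, 0, 0, 0.2],
  [0, 0, 0, 0, 0, 0, 0.2],
], force=20)

```text
time: 21.75
tool_pos: [476.8, -186.9, 229.3]
tcp_rot: [179.9, 27.1, -176.7]
ft_force: [0.2, 0.3, 0.2]
finger_gap: 68.7
grip_force: 0.0
```

```bash
python3 - <<'E'
from meas import *
ims={n:optics.snapshot(n)[:,:,::-1] for n in("top","scene")}
for n in ims: cv2.imwrite(f"pics/s3_{n}.png",ims[n])
loc([(n,L(f"pics/s3_{n}.png")) for n in ims],(709.7,-169.2),105,59)
loc([(n,L(f"pics/s3_{n}.png")) for n in ims],(709.7,-169.2),30,67,span=5)
cv2.imwrite("pics/s3.png",np.hstack([cv2.resize(ims["scene"][160:310,220:420],(400,300),interpolation=2),cv2.resize(ims["top"][90:240,255:455],(400,300),interpolation=2)]))
E
```

```text
105 top [   6.7  710.7 -166.2]
105 scene [   5.1  711.7 -169.2]
105 both [  10.5  710.7 -166.2]
30 top [  11.9  711.7 -167.2]
30 scene [  10.5  709.7 -170.2]
30 both [  21.8  710.7 -167.2]
```

View pics/s3.png

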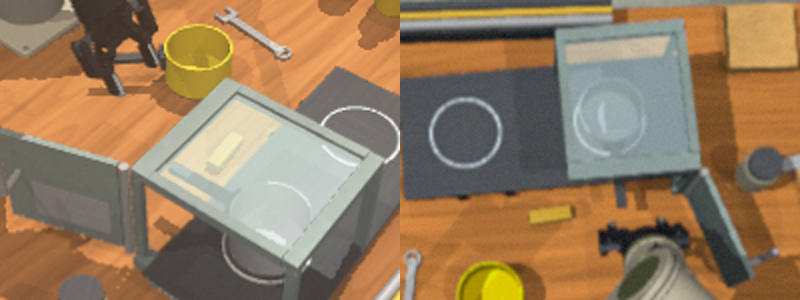

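The pot is about 1 mm from the ring centre with its handle straight out (top crop (620,190)). The door stands open, the ingot hasn't moved and the gripper is clear.

```bash
python3 -c "
from bench import r
print(r.hand_in())"
```

```text
the job is handed in; nothing more can be done
None
```

The job is handed in after about 22 s: the door is open to roughly 105°, the steel pot stands within about 1–2 mm of the guard ring's centre with its handle straight out the front, and the gripper has let go and is clear; no verdict was shown.

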